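# Fit the spacer sleeve on the detent post

## Task

One of the four blocks packed in the grey rack is a sleeve with a bore right through: tip it outward by its top until it leans on the sloping front rest, then lift it out. Slide it, same end up, over the post of the steel fixture and press it past the two sprung balls until it sits fully home on the base plate and they click out above it, then let go. Leave the three solid blocks standing in the rack and do not knock over or shove aside the bottle, mug, battery pack or loose ring.

Things in the scene. Friction and masses are not known exactly. Their poses are not given: they have to be found in the camera images.
- sleeve: Plain aluminium block 40 x 40 mm in section, 100 mm tall, with a round bore of 23 mm right through along its z axis, about 0.32 kg. Origin: centre of its underside; z up while it stands. It stands in any one of the rack's four places, x and y square to its sides and along the rack's. Tipped past about 22 degrees it falls on to the front rest by itself.
- bar_a: Solid aluminium bar 40 x 40 x 100 mm, no bore, 0.43 kg, standing in the rack. Origin: centre of its underside, z up.
- bar_b: Solid bar like the other two. Origin: centre of its underside, z up.
- bar_c: Solid bar like the other two. Origin: centre of its underside, z up.
- rack: Grey rack fixed to the table, 176 mm wide (y). Origin: at table level below the line where floor and front rest meet; x runs from the rack's front to its back, z up. Floor 12 mm thick; four blocks stand on it at y = -61.5, -20.5, 20.5, 61.5 mm, 1 mm apart, fronts at x = 1 mm, backs at x = 41 mm. End walls: x = 0 to 45 mm, outer faces y = +-88 mm, 72 mm above the table.
- rest_top (a point): Middle of the upper edge of the rack's front rest: a flat plate 55 mm long that rises from the floor line (rack x = 0) outward to -x, 33 degrees (0.58 rad) from vertical. A tipped block pivots on its lower front edge in the corner at x = 0 and stays leaning on the plate, 34 to 38 degrees from vertical. Axes as the rack's.
- rear_wall (a point): Middle of the top of the low rear wall, 32 mm above the table, x = 45 to 50 mm in the rack. Above it the space behind the blocks is free: fingertips can reach down behind a block's top (112 mm above the table) and draw it outward.
- fixture: Dark steel base plate 110 x 110 x 15 mm, fixed to the table, with an upright round steel post of 20 mm diameter in the middle. Origin: centre of its underside, z up.
- seat (a point): Centre of the base plate's upper face on the post's axis, 15 mm above the table: the sleeve's underside is here when home. z up.
- post_top (a point): Top of the post on its axis, 120 mm above the seat (135 mm above the table); the last 8 mm taper to 8 mm diameter. The post stands 20 mm out of the sleeve when home.
- ball_a (a joint): One of two brass sprung balls (radius 8 mm) in opposite sides of the post, centres 106.3 mm above the seat. 0 = out, 3.5 mm proud; grows (m) as pushed in, stop 0.004. The sleeve's lower rim rests on them about 111 mm above the seat; 9 to 16 N of push gets it past, then a few N of drag all the way; when it is home both click out to 0 above its upper rim.
- ball_b (a joint): The other ball, same meaning.
- oil: Small white bottle, 42 mm diameter, 105 mm tall, standing on the table. Origin: centre of its underside.
- battery: Black tool battery pack about 115 x 75 x 63 mm on the table. Origin: centre of its underside.
- ring: Loose steel ring, 40 mm outer diameter, 25 mm bore, 14 mm high, lying on the table; not part of the job. Origin: centre of its underside.
- mug: White mug, 80 mm diameter, 90 mm tall. Origin: centre of its underside.
Things that resemble listed ones, but are neither listed nor needed, are in the scene too. Leave any turquoise look-alike of the bar_a alone.

How it is judged:
By the outcome, as a careful person would: the job done as asked, in the order asked, and still so for the second after the job is handed in, with the robot touching nothing.
It also fails if it takes over 64 s, if anything falls off the work surface, if the arm or the gripper's body presses on something with over 40 N, if the wrist force passes 120 N, or if a joint passes its speed limit or range.

## Robot

A 7-joint arm with a two-finger parallel gripper is mounted at the origin on the work surface. World frame = base frame: x ahead of the robot, y to its left, z up, the work surface at z = 0. Lengths are in m, angles in rad, forces in N, time in s.
With the tool pointing down it reaches from about 0.425 to 0.95 m from the base axis. Payload 4.7 kg.
Tool frame: the origin (TCP) lies at the very end of the fingers, on their centre line; the grasp point (between the pads) lies bot.grip_point_offset behind it (bot.grip_point_offset is the distance from the TCP to the grasp point, in m); z points along the fingers, x is the direction in which the jaws open and shut, and the axes are right-handed (so a half turn about z gives the same grasp; the last joint's range is limited). The gripper opens to 85 mm and grips with 20 to 120 N. Pads are 22 mm wide; open, the fingers measure 114 mm over their backs; the gripper's body (76 mm by 85 mm) begins 54 mm behind the grasp point. The pads swing forward as they close: fully open they stand 13 mm farther back than shut.
Start: joints at [-1.205, 0.469, -0.049, 1.532, 0.024, 1.141, -0.082], TCP at [0.26, 0.623, 0.231] pointing down, gripper open.
Joint ranges: [-2.59, 2.59], [-0.33, 1.99], [-1.39, 1.29], [0.1, 2.45], [-1.04, 4.18], [0.21, 1.99], [-2.66, 2.66]. Speed limits (rad/s): [2.57, 2.57, 3.14, 3.14, 3.14, 3.14, 3.14].

## Interface

Orientations are given as [roll, pitch, yaw] about the fixed x, y, z axes, in that order (R = Rz(yaw) Ry(pitch) Rx(roll)).
In Python, from workcell import bot, grab_frame gives the robot as it stands.
- The arm moves only by the tool jog_arm, never from a script. Its argument "plan" is a list of rows, each an object of numbers: "fingers": the finger opening in mm, from 0 to 85.4; "x", "y", "z": the shift along the tool's x, y, z in mm; "ax", "ay", "az": the turn, a rotation vector about the tool's x, y, z in degrees. In form: [{"fingers": .., "x": .., "y": .., "z": .., "ax": .., "ay": .., "az": ..}, ...]. A call has 1 to 5 rows; each row is the pose to reach, as a shift and turn from the pose measured when the call began, along the tool's axes at that moment; what a row does not reach only later rows make up. A row lasts 1/8 s, in which the tool goes at most 62.5 mm and 10.7 degrees, less where a joint would pass 70% of its speed; a pose out of reach is approached as far as the arm can. A call with a gripper value outside its range is refused whole. The fingers move at their own pace and stop on an object; the grip force is fixed at half the most. Time passes only in rows, so rows that repeat a pose let the fingers close. It gives the time, the measured TCP pose, the force and the opening at its end, in the units of the state.
- bot.observe(): the state, without advancing time (a new reading comes with each control period).
- grab_frame(name): name is "side" or "top"; returns a dict with "frame" (400x640x3 uint8, blue, green, red), "range_z" (400x640 float32, m along the optical axis (not along the pixel's ray), 0 where there is no reading), "mtx" (3x3 intrinsics, pixels), "rvec" (rotation vector, rad) and "tvec" (3), from world to camera coordinates, as OpenCV has them. Camera axes: x right, y down, z forward; pixel columns grow to the right and rows downward; lengths in m; the calibration is good to about 2 mm. A picture is of the moment at which its call begins.
- bot.close_job(): hands the job in, once; it reports no verdict.
The state is a dict: "time": time; "joint_pos": joint angles; "qd": joint speeds; "joint_torque": joint torques, N m; "tcp_pos": TCP position; "orientation": TCP orientation; "ft_force": force on the tool from outside, world axes, zero at the start; "wrist_torque": the same for the moment, N m; "finger_gap": finger opening in m.
Only numpy, scipy, OpenCV 4.12 (cv2) and the standard library are available. Lean on these libraries where they do the work, as an engineer would, in place of code of your own. Each camera call takes 0.05 s, during which the arm holds its last target. There are 200 camera calls.

## Working session

There is one attempt and no reset: what is moved stays moved. The work goes in short steps, Python scripts to look and compute and a tool call to move; the robot and the scene stay as the last step left them, time stands still between calls to the robot, and variables do not carry over. Pictures are saved under pics/ and viewed, about 8 in all and at most 12, crops included, and the job is handed in when it is done.

Besides the shell and the picture viewer there is one more tool, called as name([rows], argument=value, ...), one row to a line, values as JSON. jog_arm: Moves the arm, as the interface text tells. Its arguments: {"type":"object","properties":{"plan":{"type":"array"}},"required":["plan"]}

```bash
mkdir -p pics; ls
python3 - <<'E'
from workcell import bot, grab_frame
import cv2,numpy as np
print(bot.observe(), bot.grip_point_offset)
for n in("side","top"):
    f=grab_frame(n); cv2.imwrite(f"pics/{n}0.png",f["frame"]); np.savez(f"{n}0.npz",**f)
    R=cv2.Rodrigues(f["rvec"])[0]; print(n,-R.T@np.ravel(f["tvec"]),R[2],f["mtx"])
E
```

```text
pics
{'time': 0.0, 'joint_pos': array([-1.20491223,  0.46945145, -0.04856664,  1.53368743,  0.02408775,
        1.14101751, -0.08232225]), 'qd': array([-5.45085676e-04,  3.58832827e-05,  7.76827075e-04,  1.24660026e-04,
       -1.55572631e-03, -1.51289184e-03, -7.74466279e-04]), 'joint_torque': array([ 5.33806851e-04, -5.10329282e+01, -4.66691726e-02, -2.37712330e+01,
        1.05770896e-02,  7.44717516e-03,  1.36705529e-05]), 'tcp_pos': array([0.25938825, 0.62253525, 0.23025734]), 'orientation': array([3.14151745e+00, 1.97724084e-03, 1.17599103e+00]), 'ft_force': array([-0.38190197,  0.22892263,  0.93286488]), 'wrist_torque': array([-0.01863788, -0.03074017,  0.01017707]), 'finger_gap': 0.08573109354782005} 0.0187
side [ 0.06146867 -0.66292769  0.9415423 ] [ 0.45392413  0.55327684 -0.69845374] [[366.51332378   0.         317.76466117]
 [  0.         366.51332378 194.99620993]
 [  0.           0.           1.        ]]
top [0.3729229  0.00539828 1.16738576] [ 0.2103516  -0.01996386 -0.97742194] [[377.46519714   0.         322.28094858]
 [  0.         377.46519714 202.67723381]
 [  0.           0.           1.        ]]
```

View pics/side0.png

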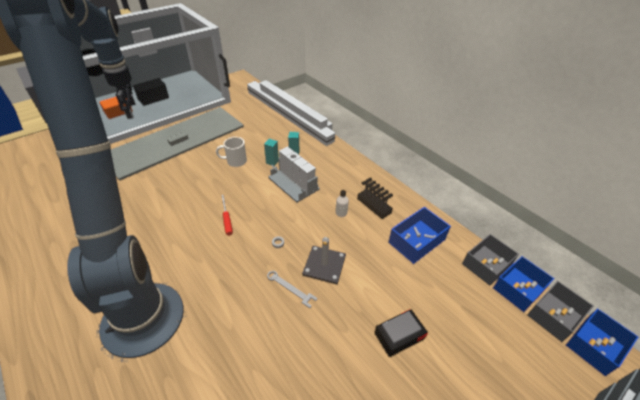

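View pics/top0.png

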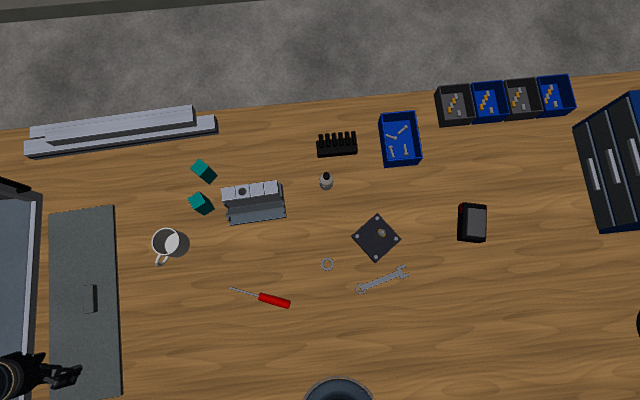

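The side view shows the rack at about (293,172), the fixture at (325,262) and the bottle at (342,204). The top view shows the rack at (253,200) with a dark bore at about (242,191), the fixture post at (381,233), two turquoise look-alikes at (203,170) and (200,203), and the loose ring at (327,264). Next I'll take an enlarged crop to confirm which block is the sleeve, and get the geometry.

```bash
cat > h.py <<'E'
import numpy as np, cv2
def load(n): return dict(np.load(n))
def pts(f,uv,z):
    "pixels -> world on plane z"
    R=cv2.Rodrigues(f["rvec"])[0]; C=-R.T@f["tvec"].ravel()
    uv=np.atleast_2d(np.array(uv,float)); d=np.c_[uv,np.ones(len(uv))]@np.linalg.inv(f["mtx"]).T@R
    return C+d*((z-C[2])/d[:,2])[:,None]
def proj(f,P): return cv2.projectPoints(np.atleast_2d(np.array(P,float)),f["rvec"],f["tvec"],f["mtx"],None)[0][:,0]
def cloud(f):
    R=cv2.Rodrigues(f["rvec"])[0]; z=f["range_z"]; v,u=np.indices(z.shape)
    p=np.stack([u,v,np.ones_like(u)],-1)@np.linalg.inv(f["mtx"]).T*z[...,None]
    return (p-f["tvec"].ravel())@R
E
python3 - <<'E'
from h import *
f=load("top0.npz"); s=load("side0.npz")
P=cloud(f)
def rect(name,roi,lo,hi):
    u0,v0,u1,v1=roi; p=P[v0:v1,u0:u1].reshape(-1,3); d=f["range_z"][v0:v1,u0:u1].ravel()>0
    q=p[d&(p[:,2]>lo)&(p[:,2]<hi)]
    print(name,len(q),q.mean(0).round(4),cv2.minAreaRect((q[:,:2]*1000).astype(np.float32)))
rect("blocks top",(205,170,300,230),.105,.12)
rect("plate",(345,205,405,265),.010,.02)
rect("post",(345,205,405,265),.10,.15)
rect("oil",(312,165,340,195),.03,.12)
rect("mug",(145,220,185,270),.06,.12)
rect("teal1",(185,155,220,184),.09,.12); rect("teal2",(185,188,218,220),.09,.12)
rect("ring",(315,255,338,273),.008,.03)
a=cv2.resize(f["frame"][165:235,205:300],None,fx=8,fy=8,interpolation=2)[:,:760]
cv2.imwrite("pics/crop1.png",a)
b=cv2.resize(s["frame"][130:210,250:350],None,fx=7,fy=7,interpolation=2)
cv2.imwrite("pics/crop2.png",b)
E
```

```text
blocks top 741 [0.658  0.1889 0.1118] ((658.322998046875, 189.553955078125), (41.07685852050781, 162.5838165283203), 2.5684309005737305)
plate 1159 [ 0.4956 -0.1704  0.015 ] ((497.2734680175781, -171.4071807861328), (109.8973159790039, 110.70452880859375), 35.890586853027344)
post 63 [ 0.4963 -0.1696  0.1269] ((496.8630676269531, -170.77984619140625), (23.05178451538086, 18.1617374420166), 63.21927261352539)
oil 179 [ 0.6762 -0.035   0.0745] ((681.0667114257812, -35.894248962402344), (37.10493087768555, 36.65741729736328), 83.69317626953125)
mug 368 [0.5333 0.4451 0.0792] ((533.5635375976562, 451.2198181152344), (78.77976989746094, 103.66041564941406), 28.356496810913086)
teal1 187 [0.7469 0.3339 0.0993] ((747.6091918945312, 334.7443542480469), (41.48492431640625, 39.55620574951172), 46.639488220214844)
teal2 205 [0.6465 0.3453 0.0996] ((648.0950927734375, 346.43658447265625), (43.14589309692383, 39.996681213378906), 28.10118865966797)
ring 83 [ 0.4332 -0.0137  0.0138] ((432.8271789550781, -13.501773834228516), (36.224220275878906, 36.50857925415039), 39.65242385864258)
```

View pics/crop1.png

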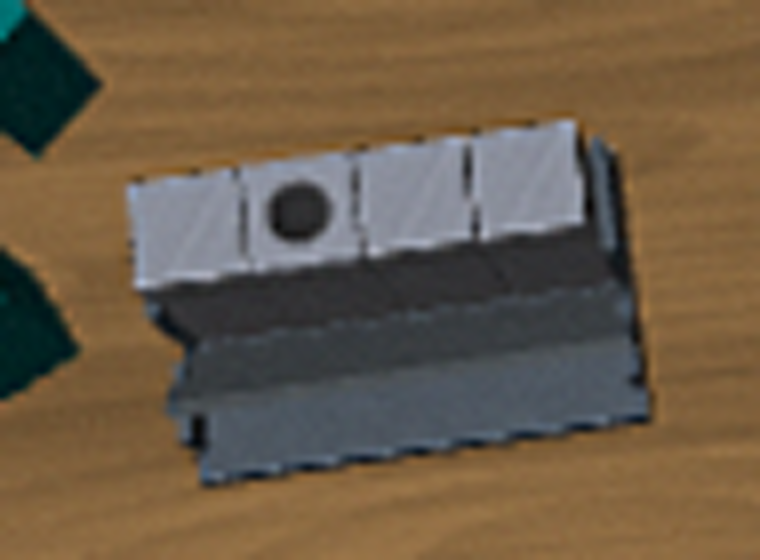

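The four metal tops lie in the crop from x=130 to 585. Only the second from the left, crop (299,211) or frame (242,191), has a bore. The others, at crop (185,230), (412,195) and (525,180), are solid, and the turquoise blocks are look-alikes. So the sleeve stands at rack y = +20.5 mm. Next I refine the measurements and work out the approach.

```bash
cat >> h.py <<'E'
from scipy.spatial.transform import Rotation as Ro
YAW=np.deg2rad(2.6)
def down(jaw_yaw,tilt=0.,axis=(0,1,0)):
    "tool down with jaw x axis at jaw_yaw (rad), then tipped by tilt about a world axis"
    return Ro.from_rotvec(np.array(axis)*tilt)*Ro.from_euler("xyz",[np.pi,0,jaw_yaw])
def rel(st,p,R):
    R0=Ro.from_euler("xyz",st["orientation"]); s=R0.inv().apply(np.array(p)-st["tcp_pos"])*1000
    print("shift mm",s.round(1),"turn deg",np.rad2deg((R0.inv()*R).as_rotvec()).round(1))
E
python3 - <<'E'
from h import *
from workcell import bot
f=load("top0.npz"); s=load("side0.npz")
P=cloud(f); 
g=cv2.cvtColor(f["frame"],cv2.COLOR_BGR2GRAY)[180:203,232:253]
m=(g<90).astype(np.uint8); n,l,st,c=cv2.connectedComponentsWithStats(m)
for i in range(1,n):
    if st[i,4]>15: print("bore",st[i],pts(f,c[i]+[232,180],.112))
p=P[205:265,345:405].reshape(-1,3); q=p[(p[:,2]>.131)&(p[:,2]<.15)]; print("posttop",len(q),q.mean(0),q.min(0),q.max(0))
Ps=cloud(s); q=Ps[230:265,312:335].reshape(-1,3)
for lo,hi in((.131,.15),(.06,.12)):
    k=q[(q[:,2]>lo)&(q[:,2]<hi)]; print("side post",len(k),k.mean(0),k.min(0),k.max(0))
# front/back edges of block tops -> yaw
k=P[170:230,205:300].reshape(-1,3); k=k[(k[:,2]>.109)&(k[:,2]<.116)]
e=[]
for y in np.arange(.115,.266,.01):
    b=k[abs(k[:,1]-y)<.005]; e.append((y,b[:,0].min(),b[:,0].max()))
e=np.array(e); print(np.rad2deg(np.arctan(-np.polyfit(e[:,0],e[:,1],1)[0])),np.rad2deg(np.arctan(-np.polyfit(e[:,0],e[:,2],1)[0])))
c=np.array([.658,.210]); u=np.array([np.cos(YAW),np.sin(YAW)])
t=c+u*.046
rel(bot.observe(),[*t,.20],down(YAW+np.pi/2))
E
```

```text
bore [ 7  8  7  7 45] [[0.6575821  0.21047121 0.112     ]]
bore [ 0 17 21  6 98] [[0.63046964 0.20908498 0.112     ]]
posttop 18 [ 0.49800969 -0.17167449  0.13421457] [ 0.49082846 -0.17687084  0.13153072] [ 0.50464457 -0.16610616  0.13735677]
side post 11 [ 0.49606423 -0.17073075  0.13336963] [ 0.49128647 -0.17458861  0.13163858] [ 0.50215327 -0.1650883   0.1367847 ]
side post 78 [ 0.49162258 -0.17559697  0.09122525] [ 0.48549324 -0.18138831  0.06254316] [ 0.50282391 -0.16814639  0.11968095]
2.7516302954272205 2.7674722203359345
shift mm [-207.9  568.2   30.8] turn deg [ -0.    0.1 -25.2]
```

jog_arm([
  {"fingers": 0, "x": -20, "y": 57, "z": 0, "az": -3},
  {"fingers": 0, "x": -40, "y": 114, "z": 0, "az": -5},
  {"fingers": 0, "x": -62, "y": 170, "z": 0, "az": -8},
  {"fingers": 0, "x": -83, "y": 227, "z": 0, "az": -10},
  {"fingers": 0, "x": -104, "y": 284, "z": 0, "az": -13},
])

```text
schema error: expected keys fingers, x, y, z, ax, ay, az
```

```bash
sed -i 's/YAW=.*/YAW=np.deg2rad(2.7)/' h.py
cat > r.py <<'E'
from h import *
from workcell import bot
import sys
# rack-frame helper: x from rack front, z; lateral at sleeve
u=np.array([np.cos(YAW),np.sin(YAW)]); c=np.array([.6575,.2103])
def rk(x,z,y=0): return [*(c+u*(x-21)/1000+np.array([-u[1],u[0]])*y/1000),z]
E
python3 -c "
from r import *
st=bot.observe();print(st['tcp_pos'],st['joint_pos']);rel(st,rk(68,.15),down(YAW+np.pi/2))"
```

```text
[0.25943106 0.62257907 0.23034921] [-1.20486385  0.46938579 -0.04858422  1.53357512  0.02410112  1.14101648
 -0.08230039]
shift mm [-207.2  568.5   80.8] turn deg [ -0.    0.1 -25.3]
```

All keys are required in every row.

jog_arm([
  {"fingers": 0, "x": -20, "y": 57, "z": 0, "ax": 0, "ay": 0, "az": -3},
  {"fingers": 0, "x": -40, "y": 114, "z": 0, "ax": 0, "ay": 0, "az": -5},
  {"fingers": 0, "x": -62, "y": 170, "z": 0, "ax": 0, "ay": 0, "az": -8},
  {"fingers": 0, "x": -83, "y": 227, "z": 0, "ax": 0, "ay": 0, "az": -10},
  {"fingers": 0, "x": -104, "y": 284, "z": 0, "ax": 0, "ay": 0, "az": -13},
])

```text
time: 0.72
tcp_pos: [0.4826, 0.4157, 0.2302]
orientation: [-3.141, 0.002, 1.405]
ft_force: [-0.2, 0.7, -0.2]
finger_gap: 0.0001
```

```bash
python3 -c "
from r import *
st=bot.observe();print(st['tcp_pos'],st['joint_pos']);rel(st,rk(68,.15),down(YAW+np.pi/2))"
```

```text
[0.48261209 0.41573196 0.230187  ] [-0.76312473  0.4078226  -0.01986539  1.6299963   0.00964998  1.1060801
  0.61903333]
shift mm [-163.6  252.4   80.4] turn deg [ -0.1   0.1 -12.2]
```

jog_arm([
  {"fingers": 0, "x": -33, "y": 50, "z": 0, "ax": 0, "ay": 0, "az": -3},
  {"fingers": 0, "x": -66, "y": 101, "z": 0, "ax": 0, "ay": 0, "az": -6},
  {"fingers": 0, "x": -98, "y": 152, "z": 0, "ax": 0, "ay": 0, "az": -9},
  {"fingers": 0, "x": -131, "y": 202, "z": 20, "ax": 0, "ay": 0, "az": -12},
  {"fingers": 0, "x": -163.5, "y": 252, "z": 60, "ax": 0, "ay": 0, "az": -12.2},
])

```text
time: 1.35
tcp_pos: [0.7004, 0.2164, 0.1765]
orientation: [3.14, 0.001, 1.617]
ft_force: [0.4, 0.9, -0.1]
finger_gap: -0.0003
```

```bash
python3 -c "
from r import *
from workcell import grab_frame
st=bot.observe();print(st['tcp_pos'],st['joint_pos']);rel(st,rk(68,.096),down(YAW+np.pi/2))
f=grab_frame('side');a=cv2.resize(f['frame'][90:215,220:380],None,fx=5,fy=4.8,interpolation=2);cv2.imwrite('pics/s2.png',a)"
```

```text
[0.70037347 0.2163741  0.17648367] [-0.36354052  0.60453783  0.00876874  1.43593733 -0.00338771  1.09966237
  1.26198193]
shift mm [-3.9  3.7 80.5] turn deg [ 0.1  0.1 -0.1]
```

View pics/s2.png

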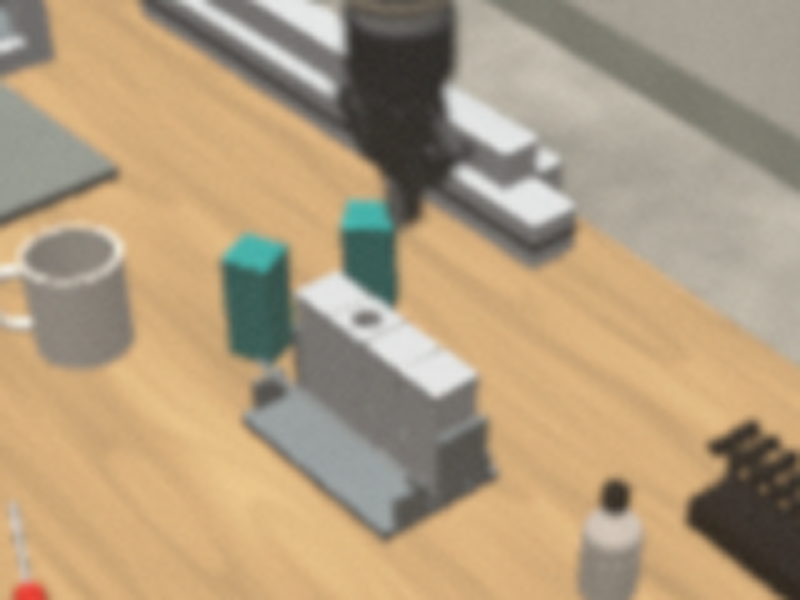

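The crop shows the closed fingers at (405,200), above and behind the sleeve (bore at (367,317)). I lower them behind it.

jog_arm([
  {"fingers": 0, "x": -4, "y": 4, "z": 20, "ax": 0, "ay": 0, "az": 0},
  {"fingers": 0, "x": -4, "y": 4, "z": 45, "ax": 0, "ay": 0, "az": 0},
  {"fingers": 0, "x": -4, "y": 4, "z": 70, "ax": 0, "ay": 0, "az": 0},
  {"fingers": 0, "x": -4, "y": 4, "z": 80, "ax": 0, "ay": 0, "az": 0},
  {"fingers": 0, "x": -4, "y": 4, "z": 80, "ax": 0, "ay": 0, "az": 0},
])

```text
time: 2.02
tcp_pos: [0.7054, 0.2025, 0.0882]
orientation: [-3.136, 0.011, 1.609]
ft_force: [0.3, -0.5, 0.6]
finger_gap: 0.0
```

```bash
python3 -c "
from r import *
st=bot.observe();print(st['tcp_pos'],st['ft_force']);rel(st,rk(68,.096),down(YAW+np.pi/2));rel(st,rk(25,.096),down(YAW+np.pi/2))"
```

```text
[0.70541769 0.20245314 0.08819233] [ 0.26398399 -0.4520384   0.59089023]
shift mm [10.  -0.6 -7.9] turn deg [-0.3  0.6 -0.5]
shift mm [  9.6 -43.6  -7.7] turn deg [-0.3  0.6 -0.5]
```

jog_arm([
  {"fingers": 0, "x": 10, "y": 0, "z": -8, "ax": 0, "ay": 0.6, "az": -0.5},
  {"fingers": 0, "x": 10, "y": 0, "z": -8, "ax": 0, "ay": 0.6, "az": -0.5},
])

```text
time: 2.28
tcp_pos: [0.706, 0.2149, 0.0985]
orientation: [-3.14, -0.002, 1.619]
ft_force: [0.8, -0.3, 0.5]
finger_gap: -0.0002
```

```bash
python3 -c "
from r import *
st=bot.observe();print(st['tcp_pos'],st['ft_force'],st['qd'].round(3));rel(st,rk(68,.096),down(YAW+np.pi/2));rel(st,rk(25,.096),down(YAW+np.pi/2))"
```

```text
[0.7059762  0.21492635 0.09853095] [ 0.76576606 -0.29269924  0.52934139] [ 0.006  0.007  0.014  0.016  0.012 -0.003 -0.002]
shift mm [-2.3 -1.6  2.5] turn deg [-0.1 -0.1  0.1]
shift mm [ -2.3 -44.6   2.6] turn deg [-0.1 -0.1  0.1]
```

jog_arm([
  {"fingers": 0, "x": -2, "y": -8, "z": 2, "ax": 0, "ay": 0, "az": 0},
  {"fingers": 0, "x": -2, "y": -14, "z": 2, "ax": 0, "ay": 0, "az": 0},
  {"fingers": 0, "x": -2, "y": -19, "z": 2, "ax": 0, "ay": 0, "az": 0},
  {"fingers": 0, "x": -2, "y": -24, "z": 2, "ax": 0, "ay": 0, "az": 0},
  {"fingers": 0, "x": -2, "y": -29, "z": 2, "ax": 0, "ay": 0, "az": 0},
])

```text
time: 2.9
tcp_pos: [0.677, 0.2115, 0.0968]
orientation: [-3.14, -0.002, 1.619]
ft_force: [1.4, 0.5, 1.3]
finger_gap: -0.0003
```

```bash
python3 -c "
from r import *
from workcell import grab_frame
st=bot.observe();print(st['tcp_pos'],st['ft_force'],st['wrist_torque'].round(2));rel(st,rk(68,.096),down(YAW+np.pi/2));rel(st,rk(23,.096),down(YAW+np.pi/2))
f=grab_frame('side');a=cv2.resize(f['frame'][120:205,250:340],None,fx=7,fy=7,interpolation=2);cv2.imwrite('pics/s3.png',a)"
```

```text
[0.67700698 0.21145258 0.09680374] [1.3654196  0.47189815 1.32189691] [ 0.04 -0.07 -0.06]
shift mm [-0.3 27.5  0.8] turn deg [-0.1 -0.1  0.1]
shift mm [ -0.2 -17.5   0.8] turn deg [-0.1 -0.1  0.1]
```

View pics/s3.png

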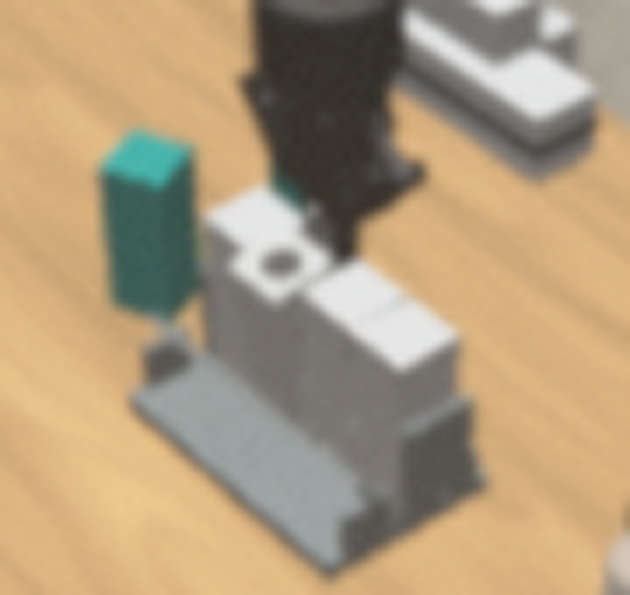

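The sleeve, with its bore at crop (283,262), is tipping outward alone and the three bars are still flush. I keep pulling.

jog_arm([
  {"fingers": 0, "x": 0, "y": -5, "z": 0, "ax": 0, "ay": 0, "az": 0},
  {"fingers": 0, "x": 0, "y": -10, "z": 0, "ax": 0, "ay": 0, "az": 0},
  {"fingers": 0, "x": 0, "y": -15, "z": 0, "ax": 0, "ay": 0, "az": 0},
  {"fingers": 0, "x": 0, "y": -20, "z": 0, "ax": 0, "ay": 0, "az": 0},
  {"fingers": 0, "x": 0, "y": -24, "z": 0, "ax": 0, "ay": 0, "az": 0},
])

```text
time: 3.58
tcp_pos: [0.6515, 0.2104, 0.0966]
orientation: [-3.138, -0.002, 1.62]
ft_force: [0.4, 0.6, -0.1]
finger_gap: 0.0003
```

jog_arm([
  {"fingers": 0, "x": 0, "y": 0, "z": -30, "ax": 0, "ay": 0, "az": 0},
  {"fingers": 0, "x": 0, "y": 0, "z": -80, "ax": 0, "ay": 0, "az": 0},
  {"fingers": 85, "x": 0, "y": -60, "z": -130, "ax": 0, "ay": 0, "az": 0},
  {"fingers": 85, "x": 0, "y": -120, "z": -130, "ax": 10, "ay": 0, "az": 0},
  {"fingers": 85, "x": 0, "y": -160, "z": -130, "ax": 20, "ay": 0, "az": 0},
])

```text
time: 4.2
tcp_pos: [0.4904, 0.2027, 0.2296]
orientation: [-2.787, -0.003, 1.621]
ft_force: [-0.6, 0.1, -0.4]
finger_gap: 0.0543
```

```bash
python3 -c "
from r import *
from workcell import grab_frame
st=bot.observe();print(st['tcp_pos'],st['orientation'],st['joint_pos'].round(2))
for n in ('side','top'):
  f=grab_frame(n);np.savez(n+'1.npz',**f)
  x=f['frame'][120:205,250:340] if n=='side' else f['frame'][165:235,200:300]
  cv2.imwrite('pics/%s4.png'%n,cv2.resize(x,None,fx=6,fy=6,interpolation=2))
a=cv2.imread('pics/side4.png');b=cv2.imread('pics/top4.png')
import cv2
h=min(len(a),len(b));m=np.vstack([a[:, :540],np.zeros((0,540,3),np.uint8)]);w=np.zeros((510,1140,3),np.uint8);w[:510,:540]=a;w[:420,540:]=b
cv2.imwrite('pics/m4.png',cv2.resize(w,(798,357)))"
```

```text
[0.49039807 0.20272254 0.22958776] [-2.7872752  -0.00339911  1.62079646] [-0.37  0.42 -0.04  1.67 -0.11  1.39  1.25]
```

View pics/m4.png

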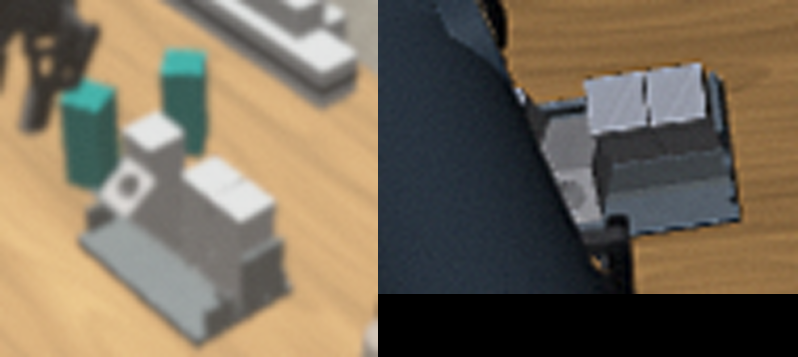

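The sleeve leans on the front rest (bore at crop (128,187)), and the bars stand. I check the tilt and top centre by depth, then work out the grasp pose.

```bash
cat >> r.py <<'E'
TH=np.deg2rad(36)
def leanpt(s,off=0): return rk(20*np.cos(TH)-s*np.sin(TH)-off*np.cos(TH), .012+(20*np.sin(TH)+s*np.cos(TH)-off*np.sin(TH))/1000)
ya=np.array([-u[1],u[0],0])
RL=Ro.from_rotvec(-ya*TH)*down(YAW+np.pi/2)
E
python3 - <<'E'
from r import *
s=load("side1.npz"); P=cloud(s)
print("exp top",leanpt(100),proj(s,[leanpt(100)]), "tool z",RL.apply([0,0,1]))
g=s["frame"].max(2)[150:180,265:300]; 
q=P[150:180,265:300].reshape(-1,3); a=np.array(RL.apply([0,0,-1])); t=np.array(leanpt(100))
d=q-t; m=(abs(d@a)<.008)&(np.linalg.norm(d,axis=1)<.028)
k=q[m]; c=k.mean(0); n=np.linalg.svd(k-c)[2][2]; n*=np.sign(n[2])
print(len(k),c,n,np.rad2deg(np.arccos(n[2])),"off along axis",((k-t)@a).mean(),"lat",(k-t)@ya@np.ones(len(k))/len(k))
st=bot.observe(); rel(st,leanpt(160),RL); rel(st,leanpt(60),RL)
E
```

```text
exp top [np.float64(0.5939724165961727), np.float64(0.2073041152169762), np.float64(0.10465740448334421)] [[279.10668193 164.19069205]] tool z [ 0.58713274  0.02768848 -0.80901699]
81 [0.59772065 0.20820374 0.10293642] [-0.60450402 -0.02543674  0.79619587] 37.23164499966962 off along axis -0.0036179220950373317 lat 0.0007220566926358577
shift mm [-0.  89.6 45.1] turn deg [-56.4  -0.1   0.1]
shift mm [ -0.3 172.8 100.4] turn deg [-56.4  -0.1   0.1]
```

jog_arm([
  {"fingers": 85, "x": 0, "y": 10, "z": 0, "ax": -10, "ay": 0, "az": 0},
  {"fingers": 85, "x": 0, "y": 25, "z": 0, "ax": -20, "ay": 0, "az": 0},
  {"fingers": 85, "x": 0, "y": 40, "z": 5, "ax": -30, "ay": 0, "az": 0},
  {"fingers": 85, "x": 0, "y": 60, "z": 15, "ax": -40, "ay": 0, "az": 0},
  {"fingers": 85, "x": 0, "y": 75, "z": 25, "ax": -50, "ay": 0, "az": 0},
])

```text
time: 4.92
tcp_pos: [0.5529, 0.2025, 0.1806]
orientation: [2.65, 0.004, 1.613]
ft_force: [1.8, -1.9, -0.0]
finger_gap: 0.085
```

```bash
sed -i 's/TH=np.deg2rad(36)/TH=np.deg2rad(37)/' r.py; python3 -c "
from r import *
st=bot.observe();print(st['tcp_pos'],st['joint_pos'].round(2),st['qd'].round(2)); rel(st,leanpt(140),RL); rel(st,leanpt(60),RL)"
```

```text
[0.55290852 0.20249052 0.18058421] [-0.67  0.22  0.14  2.14  0.53  0.4   0.63] [-1.03  0.    0.92  0.72  2.09 -1.39 -2.2 ]
shift mm [ 3.1 -7.4 46.8] turn deg [-8.8  0.3 -0.1]
shift mm [  3.6   4.8 125.8] turn deg [-8.8  0.3 -0.1]
```

jog_arm([
  {"fingers": 85, "x": 3, "y": -7, "z": 10, "ax": -4, "ay": 0, "az": 0},
  {"fingers": 85, "x": 3, "y": -7, "z": 25, "ax": -8.8, "ay": 0, "az": 0},
  {"fingers": 85, "x": 3, "y": -7, "z": 40, "ax": -8.8, "ay": 0, "az": 0},
  {"fingers": 85, "x": 3, "y": -7, "z": 40, "ax": -8.8, "ay": 0, "az": 0},
])

```text
time: 5.42
tcp_pos: [0.5651, 0.2071, 0.1412]
orientation: [2.497, 0.004, 1.617]
ft_force: [0.2, -0.5, 0.0]
finger_gap: 0.0853
```

```bash
python3 -c "
from r import *
st=bot.observe();print(st['tcp_pos'],st['joint_pos'].round(2),st['qd'].round(2)); rel(st,leanpt(140),RL); rel(st,leanpt(60),RL)"
```

```text
[0.56512528 0.20708339 0.14118507] [-0.85  0.3   0.32  2.25  1.42  0.22 -0.3 ] [ 0.26  0.09 -0.29  0.02  0.87 -0.01 -0.88]
shift mm [-1.1 -0.7  6.2] turn deg [-0.1  0.2  0.1]
shift mm [-0.8 -0.6 86.2] turn deg [-0.1  0.2  0.1]
```

```bash
cat >> r.py <<'E'
RG=Ro.from_rotvec(-ya*np.deg2rad(32))*down(YAW+np.pi/2)
def gpt(s,back=0): return np.array(leanpt(s))+RG.apply([0,0,.0157-back/1000])
E
python3 -c "
from r import *
st=bot.observe(); rel(st,gpt(80,60),RG); rel(st,gpt(80),RG);print(gpt(80))"
```

```text
shift mm [-1.1  3.2 22. ] turn deg [4.9 0.2 0.1]
shift mm [-0.8 -2.  81.8] turn deg [4.9 0.2 0.1]
[0.61269703 0.20818715 0.07461279]
```

jog_arm([
  {"fingers": 85, "x": -1, "y": 3, "z": 8, "ax": 3, "ay": 0, "az": 0},
  {"fingers": 85, "x": -1, "y": 3, "z": 22, "ax": 4.9, "ay": 0, "az": 0},
  {"fingers": 85, "x": -1, "y": 1, "z": 40, "ax": 4.9, "ay": 0, "az": 0},
  {"fingers": 85, "x": -1, "y": 1, "z": 40, "ax": 4.9, "ay": 0, "az": 0},
])

```text
time: 5.92
tcp_pos: [0.5903, 0.207, 0.109]
orientation: [2.583, 0.004, 1.617]
ft_force: [-0.2, -0.4, -0.3]
finger_gap: 0.0852
```

```bash
python3 -c "
from r import *
st=bot.observe();print(st['tcp_pos'],st['joint_pos'].round(2),st['qd'].round(2),st['ft_force']); rel(st,gpt(80),RG)
print(np.array(leanpt(80)))"
```

```text
[0.59030446 0.20695618 0.10903141] [-0.65  0.38  0.15  2.16  1.11  0.22  0.04] [-0.02 -0.03  0.01  0.01 -0.03  0.01  0.03] [-0.15624157 -0.38329192 -0.26047339]
shift mm [ 0.3  0.8 41.1] turn deg [-0.   0.2  0.1]
[0.60438654 0.20779523 0.08792714]
```

jog_arm([
  {"fingers": 85, "x": 0.5, "y": 1, "z": 12, "ax": 0, "ay": 0, "az": 0},
  {"fingers": 85, "x": 0.5, "y": 1, "z": 25, "ax": 0, "ay": 0, "az": 0},
  {"fingers": 85, "x": 0.5, "y": 1, "z": 36, "ax": 0, "ay": 0, "az": 0},
  {"fingers": 85, "x": 0.5, "y": 1, "z": 41, "ax": 0, "ay": 0, "az": 0},
  {"fingers": 60, "x": 0.5, "y": 1, "z": 41, "ax": 0, "ay": 0, "az": 0},
])

```text
time: 6.55
tcp_pos: [0.6128, 0.2086, 0.075]
orientation: [2.583, 0.003, 1.618]
ft_force: [-0.4, -0.3, -0.1]
finger_gap: 0.0694
```

```bash
python3 -c "
from r import *
from workcell import grab_frame
st=bot.observe();print(st['tcp_pos'],st['joint_pos'].round(2),st['ft_force'],st['finger_gap']); rel(st,gpt(80),RG)
f=grab_frame('side');cv2.imwrite('pics/s5.png',cv2.resize(f['frame'][110:210,245:345],None,fx=6,fy=6,interpolation=2))"
```

```text
[0.61275324 0.20856942 0.07498739] [-0.55  0.47  0.06  2.13  1.4   0.22 -0.23] [-0.43208915 -0.30871066 -0.1252915 ] 0.06943204716805122
shift mm [-0.4 -0.3  0.3] turn deg [-0.   0.2  0.1]
```

View pics/s5.png

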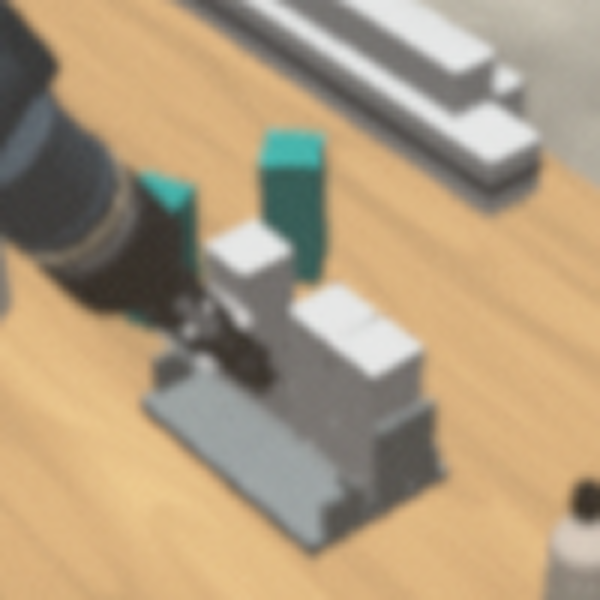

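The fingers, with their tip at crop (262,380), straddle the leaning sleeve in front of the bars, and there is no contact force. I close the gripper.

jog_arm([
  {"fingers": 30, "x": 0, "y": 0, "z": 0, "ax": 0, "ay": 0, "az": 0},
  {"fingers": 20, "x": 0, "y": 0, "z": 0, "ax": 0, "ay": 0, "az": 0},
  {"fingers": 20, "x": 0, "y": 0, "z": 0, "ax": 0, "ay": 0, "az": 0},
  {"fingers": 20, "x": 0, "y": 0, "z": 0, "ax": 0, "ay": 0, "az": 0},
  {"fingers": 20, "x": 0, "y": 0, "z": 0, "ax": 0, "ay": 0, "az": 0},
])

```text
time: 7.22
tcp_pos: [0.6128, 0.209, 0.0758]
orientation: [2.582, 0.003, 1.618]
ft_force: [-4.5, -0.0, 5.4]
finger_gap: 0.0392
```

```bash
python3 -c "
from r import *
st=bot.observe();print(st['tcp_pos'],st['joint_pos'].round(2),st['ft_force'],st['finger_gap'])
print('outdir up-out',Ro.from_euler('xyz',st['orientation']).inv().apply([*(-u*np.sin(TH)*50),50*np.cos(TH)]), Ro.from_euler('xyz',st['orientation']).inv().apply([0,0,100]))"
```

```text
[0.61280687 0.20903147 0.07576593] [-0.55  0.46  0.06  2.13  1.4   0.22 -0.23] [-4.51140843 -0.02828624  5.43608888] 0.03915444573046187
outdir up-out [ -0.10413742  -4.31553636 -49.81330446] [ -0.26913089  53.06376985 -84.75944725]
```

jog_arm([
  {"fingers": 20, "x": 0, "y": 0, "z": -8, "ax": 0, "ay": 0, "az": 0},
  {"fingers": 20, "x": 0, "y": 0, "z": -25, "ax": 0, "ay": 0, "az": 0},
  {"fingers": 20, "x": 0, "y": 0, "z": -45, "ax": 0, "ay": 0, "az": 0},
  {"fingers": 20, "x": 0, "y": 5, "z": -65, "ax": 0, "ay": 0, "az": 0},
  {"fingers": 20, "x": 0, "y": 15, "z": -90, "ax": 0, "ay": 0, "az": 0},
])

```text
time: 7.85
tcp_pos: [0.5759, 0.2065, 0.1583]
orientation: [2.587, 0.005, 1.617]
ft_force: [0.6, 0.8, -3.3]
finger_gap: 0.0393
```

jog_arm([
  {"fingers": 20, "x": 0, "y": 20, "z": -30, "ax": 0, "ay": 0, "az": 0},
  {"fingers": 20, "x": 0, "y": 40, "z": -60, "ax": 5, "ay": 0, "az": 0},
  {"fingers": 20, "x": 0, "y": 60, "z": -90, "ax": 14, "ay": 0, "az": 0},
  {"fingers": 20, "x": 0, "y": 60, "z": -90, "ax": 23, "ay": 0, "az": 0},
  {"fingers": 20, "x": 0, "y": 60, "z": -90, "ax": 32, "ay": 0, "az": 0},
])

```text
time: 8.48
tcp_pos: [0.579, 0.2064, 0.2666]
orientation: [-3.132, 0.005, 1.617]
ft_force: [-0.2, -0.8, -5.1]
finger_gap: 0.0392
```

```bash
python3 -c "
from r import *
from workcell import grab_frame
st=bot.observe();print(st['tcp_pos'],st['orientation'],st['joint_pos'].round(2),st['ft_force'],st['finger_gap'])
f=grab_frame('side');np.savez('side2.npz',**f)
p=proj(f,[st['tcp_pos']])[0].astype(int);print(p);x0=max(p[0]-50,0);y0=max(p[1]-40,0)
cv2.imwrite('pics/s6.png',cv2.resize(f['frame'][y0:y0+130,x0:x0+120],None,fx=4.6,fy=4.6,interpolation=2))"
```

```text
[0.57904789 0.20636741 0.26657605] [-3.13202041  0.00479242  1.61677238] [-0.13  0.38 -0.38  1.62  0.15  1.19  1.08] [-0.24717842 -0.8031133  -5.05220121] 0.03917936427808329
[272 127]
```

View pics/s6.png

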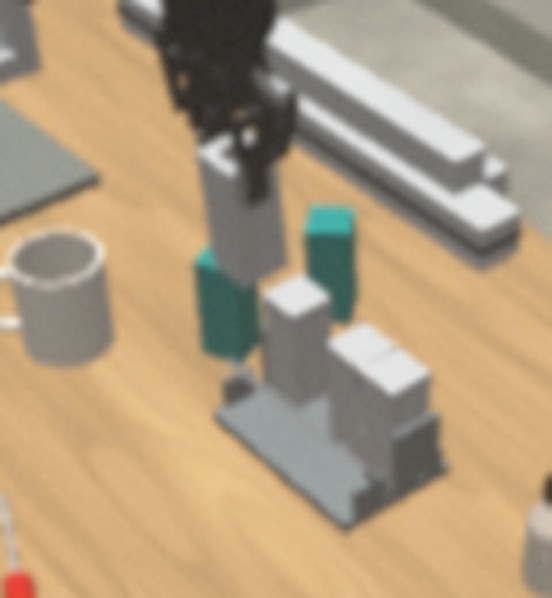

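The sleeve hangs in the grip (crop (243,215)) about 5° off vertical as planned, and the three bars stand in the rack. I square it up and carry it towards the post.

```bash
cat > p.py <<'E'
from r import *
post=np.array([.497,-.171])
def sleeve_fit(f,st,pr=1):
    "fit sleeve's -x and -y side faces from depth near the tool; returns normals and centre offsets"
    P=cloud(f).reshape(-1,3); t=np.array(st["tcp_pos"]); d=P-t
    m=(d[:,2]>-.058)&(d[:,2]<-.004)&(np.linalg.norm(d[:,:2],axis=1)<.04)
    k=P[m]; a=u; out={}
    for nm,n0 in(("-x",np.array([-u[0],-u[1],0])),("-y",np.array([u[1],-u[0],0]))):
        h=(k-t)@n0; q=k[abs(h-np.percentile(h,92))<.004] if 0 else k[abs(h-.020)<.007]
        for _ in range(3):
            c=q.mean(0); n=np.linalg.svd(q-c)[2][2]; n*=np.sign(n@n0); q=k[(abs((k-c)@n)<.0025)&(abs((k-t)@n0-.02)<.009)]
        print(nm,len(q),"c-t",((c-t)*1000).round(1),"n",n.round(3),"face dist at tcp",((c-t)@n*1000).round(1))
E
python3 -c "
from p import *
st=bot.observe(); sleeve_fit(load('side2.npz'),st)
R=down(YAW+np.pi/2,)
R=Ro.from_rotvec(ya*np.deg2rad(5))*down(YAW+np.pi/2)
rel(st,[.497,-.171,.26],R); print(R.apply([0,0,1]))"
```

```text
-x 93 c-t [-16.8  -0.9 -29.8] n [-0.997 -0.065 -0.043] face dist at tcp 18.1
-y 126 c-t [  2.5 -17.6 -29.6] n [ 0.048 -0.999  0.001] face dist at tcp 17.7
shift mm [-372.5 -101.4    7.6] turn deg [ 4.3  0.2 -0.3]
[-0.08705899 -0.0041056  -0.9961947 ]
```

jog_arm([
  {"fingers": 20, "x": -40, "y": -10, "z": 0, "ax": 1, "ay": 0, "az": 0},
  {"fingers": 20, "x": -95, "y": -25, "z": 0, "ax": 2, "ay": 0, "az": 0},
  {"fingers": 20, "x": -150, "y": -40, "z": 0, "ax": 3, "ay": 0, "az": 0},
  {"fingers": 20, "x": -205, "y": -55, "z": 0, "ax": 3.5, "ay": 0, "az": 0},
  {"fingers": 20, "x": -260, "y": -70, "z": 0, "ax": 3.5, "ay": 0, "az": 0},
])

```text
time: 9.15
tcp_pos: [0.5222, -0.0592, 0.2654]
orientation: [-3.067, 0.005, 1.613]
ft_force: [0.5, -0.0, -3.8]
finger_gap: 0.0392
```

```bash
python3 -c "
from p import *
st=bot.observe(); print(st['tcp_pos'],st['joint_pos'].round(2))
R=Ro.from_rotvec(ya*np.deg2rad(4))*down(YAW+np.pi/2)
rel(st,[.497,-.171,.24],R)"
```

```text
[ 0.52221161 -0.05922376  0.26542147] [ 0.26  0.25 -0.28  1.78  0.08  1.2   1.56]
shift mm [-110.5  -27.9   28.1] turn deg [-0.3  0.2 -0.3]
```

jog_arm([
  {"fingers": 20, "x": -40, "y": -10, "z": 5, "ax": 0, "ay": 0, "az": 0},
  {"fingers": 20, "x": -85, "y": -22, "z": 10, "ax": 0, "ay": 0, "az": 0},
  {"fingers": 20, "x": -110.5, "y": -28, "z": 15, "ax": -0.3, "ay": 0.2, "az": -0.3},
  {"fingers": 20, "x": -110.5, "y": -28, "z": 15, "ax": -0.3, "ay": 0.2, "az": -0.3},
  {"fingers": 20, "x": -110.5, "y": -28, "z": 15, "ax": -0.3, "ay": 0.2, "az": -0.3},
])

```text
time: 9.78
tcp_pos: [0.4975, -0.1698, 0.2524]
orientation: [-3.071, -0.0, 1.619]
ft_force: [-0.3, 1.3, -3.2]
finger_gap: 0.0395
```

```bash
python3 -c "
from p import *
from workcell import grab_frame
st=bot.observe(); print(st['tcp_pos'],st['orientation'],st['qd'].round(2))
for i in range(2):
  f=grab_frame('side');sleeve_fit(f,st)
np.savez('side3.npz',**f)
g=grab_frame('top');np.savez('top3.npz',**g)
p=proj(f,[st['tcp_pos']])[0].astype(int);q=proj(g,[st['tcp_pos']])[0].astype(int);print(p,q)
w=np.zeros((390,760,3),np.uint8)
a=f['frame'][p[1]-35:p[1]+65,p[0]-40:p[0]+60];b=g['frame'][q[1]-50:q[1]+50,q[0]-50:q[0]+50]
w[:380,:380]=cv2.resize(a,(380,380),interpolation=2);w[:380,380:]=cv2.resize(b,(380,380),interpolation=2)
cv2.imwrite('pics/m7.png',w)"
```

```text
[ 0.49753782 -0.16977387  0.25238824] [-3.07115240e+00 -2.37155254e-04  1.61917693e+00] [-0.01 -0.   -0.01 -0.01  0.    0.    0.  ]
-x 153 c-t [-15.9  -0.4 -31.1] n [-0.999 -0.043  0.02 ] face dist at tcp 15.3
-y 139 c-t [  2.9 -18.6 -32.4] n [ 0.046 -0.999 -0.016] face dist at tcp 19.3
-x 155 c-t [-15.4  -0.1 -30.8] n [-0.999 -0.047  0.006] face dist at tcp 15.2
-y 141 c-t [  3.4 -18.2 -32.1] n [ 0.037 -0.999 -0.016] face dist at tcp 18.8
[326 208] [388 225]
```

View pics/m7.png

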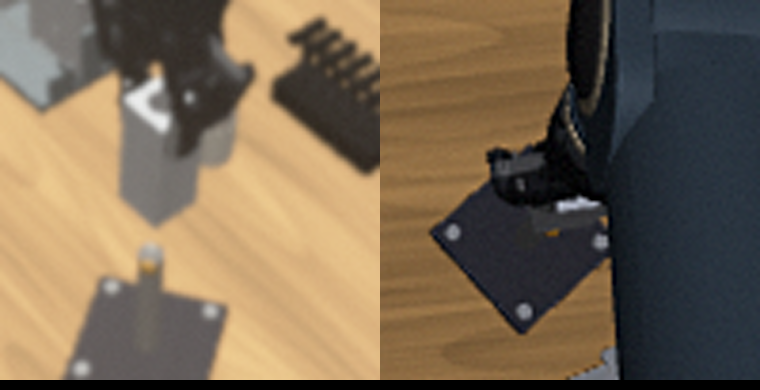

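The left half shows the sleeve's lower corner at (155,227), upright above the post tip at (150,245). The right half is mostly hidden by the arm. I check the offset to the post more carefully with averaged depth from the same camera.

```bash
python3 -c "
from p import *
from workcell import grab_frame
st=bot.observe(); t=st['tcp_pos']
K=np.vstack([(cloud(grab_frame('side'))-t)[180:262,300:350].reshape(-1,3) for _ in range(4)])*1000
X=K[:,0]*u[0]+K[:,1]*u[1]; Y=-K[:,0]*u[1]+K[:,1]*u[0]; Z=K[:,2]
m=(abs(Y)<13)&(X<-8)&(X>-28)&(Z<-8)&(Z>-60)
for lo in range(-60,-8,13):
  k=m&(Z>lo)&(Z<lo+13); print('x face',lo,k.sum(),np.median(X[k]).round(2))
print('fit',np.polyfit(Z[m],X[m],1))
m=(abs(X-3)<13)&(Y<-10)&(Y>-28)&(Z<-8)&(Z>-60)
for lo in range(-60,-8,13):
  k=m&(Z>lo)&(Z<lo+13); print('y face',lo,k.sum(),np.median(Y[k]).round(2))
m=(Z<-75)&(Z>-116)&(abs(X)<30)&(abs(Y)<30); print('lowest sleeve Z',np.percentile(Z[(X<-5)&(X>-28)&(abs(Y)<20)&(Z>-90)],[1,3]))
for lo,hi in((-190,-160),(-160,-135),(-121,-113)):
  k=(Z>lo)&(Z<hi)&(abs(X)<30)&(abs(Y)<30); print('post',lo,k.sum(),X[k].mean(),Y[k].mean(),'world',(K[k].mean(0)/1000+t))
"
```

```text
x face -60 85 -16.01
x face -47 93 -16.1
x face -34 93 -15.94
x face -21 84 -15.72
fit [ 9.07649378e-03 -1.56202496e+01]
y face -60 80 -19.01
y face -47 88 -19.26
y face -34 93 -19.46
y face -21 78 -19.48
lowest sleeve Z [-68.08724919 -64.52186154]
post -190 154 -6.649041956745794 -5.826603408945565 world [ 0.49179885 -0.17555314  0.07868227]
post -160 140 -6.104890836620814 -5.749497296696742 world [ 0.49233877 -0.17545048  0.1048024 ]
post -121 35 -2.748381806434312 -1.0342003560188802 world [ 0.49546943 -0.17058231  0.13423765]
```

```bash
python3 -c "
from p import *
st=bot.observe(); t=st['tcp_pos']; R=Ro.from_rotvec(ya*np.deg2rad(3.5))*down(YAW+np.pi/2)
g=t-.0048*np.array([*u,0])-.0009*ya; print(g)
for z in(.215,.20,.19): g[2]=z; rel(st,g,R)"
```

```text
[ 0.49331747 -0.17145217  0.25310541]
shift mm [-0.9 -2.1 38.3] turn deg [-0.5  0.   0.1]
shift mm [-0.9 -1.1 53.3] turn deg [-0.5  0.   0.1]
shift mm [-0.9 -0.4 63.3] turn deg [-0.5  0.   0.1]
```

jog_arm([
  {"fingers": 20, "x": -1, "y": -3, "z": 12, "ax": -0.5, "ay": 0, "az": 0},
  {"fingers": 20, "x": -1, "y": -2, "z": 30, "ax": -0.5, "ay": 0, "az": 0},
  {"fingers": 20, "x": -1, "y": -1.8, "z": 43, "ax": -0.5, "ay": 0, "az": 0},
  {"fingers": 20, "x": -1, "y": -1.8, "z": 43, "ax": -0.5, "ay": 0, "az": 0},
])

```text
time: 10.62
tcp_pos: [0.4923, -0.1714, 0.2089]
orientation: [-3.078, -0.0, 1.619]
ft_force: [0.3, -0.7, -3.9]
finger_gap: 0.0392
```

```bash
python3 -c "
from p import *
from workcell import grab_frame
st=bot.observe(); print(st['tcp_pos'],st['ft_force']); R=Ro.from_rotvec(ya*np.deg2rad(3.5))*down(YAW+np.pi/2)
for z in(.2,.186): rel(st,[.4933,-.1715,z],R)
f=grab_frame('side');cv2.imwrite('pics/s8.png',cv2.resize(f['frame'][185:285,280:380],None,fx=6,fy=6,interpolation=2))"
```

```text
[ 0.49225398 -0.17143457  0.20894026] [ 0.30808219 -0.71615914 -3.91806513]
shift mm [-0.1  1.6  8.9] turn deg [-0.1 -0.   0.1]
shift mm [-0.1  2.5 22.8] turn deg [-0.1 -0.   0.1]
```

View pics/s8.png

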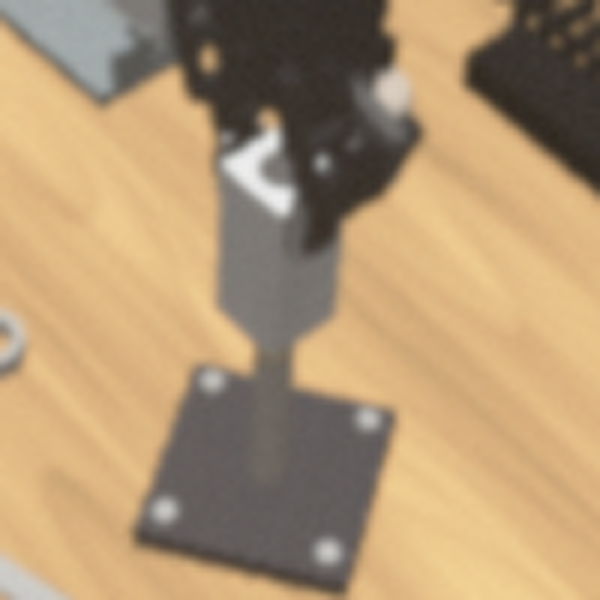

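The sleeve (bottom corner at crop (275,350)) is lined up over the post (crop x=272). I lower it on in small steps and watch the forces.

jog_arm([
  {"fingers": 20, "x": 0, "y": 1.5, "z": 5, "ax": 0, "ay": 0, "az": 0},
  {"fingers": 20, "x": 0, "y": 1.8, "z": 10, "ax": 0, "ay": 0, "az": 0},
  {"fingers": 20, "x": 0, "y": 2, "z": 14, "ax": 0, "ay": 0, "az": 0},
  {"fingers": 20, "x": 0, "y": 2, "z": 14, "ax": 0, "ay": 0, "az": 0},
])

```text
time: 11.18
tcp_pos: [0.4939, -0.1715, 0.1954]
orientation: [-3.079, 0.0, 1.619]
ft_force: [0.4, -0.7, -4.6]
finger_gap: 0.0394
```

```bash
cat > q.py <<'E'
from p import *
import sys
st=bot.observe(); print(st['tcp_pos'].round(4),st['ft_force'].round(1),st['wrist_torque'].round(2),st['finger_gap'].round(4),st['orientation'].round(3)); R=Ro.from_rotvec(ya*np.deg2rad(3.5))*down(YAW+np.pi/2)
for z in sys.argv[1:]: rel(st,[.4933,-.1715,float(z)],R)
E
python3 q.py .185 .165
```

```text
Traceback (most recent call last):
  File "q.py", line 3, in <module>
    st=bot.observe(); print(st['tcp_pos'].round(4),st['ft_force'].round(1),st['wrist_torque'].round(2),st['finger_gap'].round(4),st['orientation'].round(3)); R=Ro.from_rotvec(ya*np.deg2rad(3.5))*down(YAW+np.pi/2)
                                                                                                       ^^^^^^^^^^^^^^^^^^^^^^
AttributeError: 'float' object has no attribute 'round'
```

jog_arm([
  {"fingers": 20, "x": 0, "y": -0.3, "z": 3, "ax": 0, "ay": 0, "az": 0},
  {"fingers": 20, "x": 0, "y": -0.1, "z": 6, "ax": 0, "ay": 0, "az": 0},
  {"fingers": 20, "x": 0, "y": 0, "z": 9, "ax": 0, "ay": 0, "az": 0},
  {"fingers": 20, "x": 0, "y": 0.2, "z": 12, "ax": 0, "ay": 0, "az": 0},
])

```text
time: 11.68
tcp_pos: [0.4937, -0.1711, 0.185]
orientation: [-3.08, 0.0, 1.619]
ft_force: [-2.3, 1.5, 4.9]
finger_gap: 0.0391
```

```bash
sed -i "s/st\['finger_gap'\].round(4)/st['finger_gap']/" q.py; python3 q.py .175 .15
```

```text
[ 0.4937 -0.1711  0.185 ] [-2.3  1.5  4.9] [ 0.43  0.69 -0.06] 0.039110527764388406 [-3.08   0.     1.619]
shift mm [-0.4  0.2 10. ] turn deg [-0.   0.   0.1]
shift mm [-0.4  1.7 34.9] turn deg [-0.   0.   0.1]
```

jog_arm([
  {"fingers": 20, "x": 0, "y": 0.1, "z": 4, "ax": 0, "ay": 0, "az": 0},
  {"fingers": 20, "x": 0, "y": 0.2, "z": 8, "ax": 0, "ay": 0, "az": 0},
  {"fingers": 20, "x": 0, "y": 0.5, "z": 12, "ax": 0, "ay": 0, "az": 0},
])

```text
time: 12.05
tcp_pos: [0.4936, -0.1709, 0.1735]
orientation: [-3.081, -0.0, 1.619]
ft_force: [-3.1, 0.6, 7.0]
finger_gap: 0.0392
```

```bash
python3 q.py .165 .15
```

```text
[ 0.4936 -0.1709  0.1735] [-3.1  0.6  7. ] [0.45 0.69 0.01] 0.03924090800746168 [-3.081 -0.     1.619]
shift mm [-0.6  0.2  8.5] turn deg [0.  0.  0.1]
shift mm [-0.6  1.1 23.4] turn deg [0.  0.  0.1]
```

```bash
cat > chk.py <<'E'
from p import *
from workcell import grab_frame
st=bot.observe(); t=st['tcp_pos']
F=[grab_frame('side') for _ in range(3)]
K=np.vstack([(cloud(f)-t)[180:285,290:360].reshape(-1,3) for f in F])*1000
X=K[:,0]*u[0]+K[:,1]*u[1]; Y=-K[:,0]*u[1]+K[:,1]*u[0]; Z=K[:,2]
m=(abs(Y)<13)&(X<-8)&(X>-28)&(Z<-8)&(Z>-58); print('x face slope,at-35',np.polyfit(Z[m]+35,X[m],1),m.sum())
m=(abs(X-3)<13)&(Y<-10)&(Y>-28)&(Z<-8)&(Z>-58); print('y face',np.polyfit(Z[m]+35,Y[m],1),m.sum())
k=(X<-10)&(X>-28)&(abs(Y)<14); h=np.histogram(Z[k],np.arange(-100,60,4)); print('x-face z hist',[(int(a),int(b)) for a,b in zip(h[1],h[0])])
E
python3 chk.py
```

```text
x face slope,at-35 [ 8.14504194e-03 -1.61346163e+01] 222
y face [-1.31864702e-02 -1.89014244e+01] 203
x-face z hist [(-100, 0), (-96, 0), (-92, 0), (-88, 0), (-84, 0), (-80, 0), (-76, 0), (-72, 5), (-68, 18), (-64, 22), (-60, 15), (-56, 21), (-52, 18), (-48, 22), (-44, 13), (-40, 21), (-36, 15), (-32, 20), (-28, 18), (-24, 15), (-20, 21), (-16, 14), (-12, 27), (-8, 12), (-4, 22), (0, 18), (4, 21), (8, 25), (12, 17), (16, 20), (20, 19), (24, 28), (28, 58), (32, 1), (36, 0), (40, 0), (44, 0), (48, 0), (52, 0)]
```

No slip: the sleeve bottom is at about z=0.105, already past the balls. I continue down with a small sideways relief.

jog_arm([
  {"fingers": 20, "x": 0, "y": -0.3, "z": 8, "ax": 0, "ay": 0, "az": 0},
  {"fingers": 20, "x": 0, "y": 0.2, "z": 16, "ax": 0, "ay": 0, "az": 0},
  {"fingers": 20, "x": 0, "y": 0.8, "z": 25, "ax": 0, "ay": 0, "az": 0},
  {"fingers": 20, "x": 0, "y": 1.3, "z": 34, "ax": 0, "ay": 0, "az": 0},
  {"fingers": 20, "x": 0, "y": 1.7, "z": 42, "ax": 0, "ay": 0, "az": 0},
])

```text
time: 12.82
tcp_pos: [0.4933, -0.1706, 0.1311]
orientation: [-3.082, -0.0, 1.62]
ft_force: [-2.5, 2.0, 8.1]
finger_gap: 0.0391
```

```bash
python3 q.py .10 .084
```

```text
[ 0.4933 -0.1706  0.1311] [-2.5  2.   8.1] [ 0.5   0.59 -0.05] 0.03911988446851631 [-3.082 -0.     1.62 ]
shift mm [-1.   1.8 31. ] turn deg [ 0.1 -0.   0.1]
shift mm [-1.   2.8 47. ] turn deg [ 0.1 -0.   0.1]
```

jog_arm([
  {"fingers": 20, "x": 0.2, "y": 0.2, "z": 8, "ax": 0, "ay": 0, "az": 0},
  {"fingers": 20, "x": 0.2, "y": 0.7, "z": 16, "ax": 0, "ay": 0, "az": 0},
  {"fingers": 20, "x": 0.2, "y": 1.3, "z": 25, "ax": 0, "ay": 0, "az": 0},
  {"fingers": 20, "x": 0.2, "y": 1.8, "z": 33, "ax": 0, "ay": 0, "az": 0},
  {"fingers": 20, "x": 0.2, "y": 2.1, "z": 39, "ax": 0, "ay": 0, "az": 0},
])

```text
time: 13.45
tcp_pos: [0.4933, -0.17, 0.0924]
orientation: [-3.082, -0.001, 1.62]
ft_force: [-2.7, 2.4, 5.2]
finger_gap: 0.0391
```

```bash
python3 q.py .084
```

```text
[ 0.4933 -0.17    0.0924] [-2.7  2.4  5.2] [ 0.46  0.47 -0.03] 0.03909852648655732 [-3.082e+00 -1.000e-03  1.620e+00]
shift mm [-1.5  0.4  8.4] turn deg [ 0.1 -0.   0.1]
```

Near the bottom now; smaller steps until the force rises.

jog_arm([
  {"fingers": 20, "x": 0, "y": 0.1, "z": 2, "ax": 0, "ay": 0, "az": 0},
  {"fingers": 20, "x": 0, "y": 0.2, "z": 4, "ax": 0, "ay": 0, "az": 0},
  {"fingers": 20, "x": 0, "y": 0.3, "z": 6, "ax": 0, "ay": 0, "az": 0},
  {"fingers": 20, "x": 0, "y": 0.4, "z": 7, "ax": 0, "ay": 0, "az": 0},
])

```text
time: 13.95
tcp_pos: [0.4934, -0.1703, 0.0851]
orientation: [-3.082, -0.0, 1.62]
ft_force: [-0.2, -0.3, -3.5]
finger_gap: 0.039
```

jog_arm([
  {"fingers": 20, "x": 0, "y": 0.1, "z": 1, "ax": 0, "ay": 0, "az": 0},
  {"fingers": 20, "x": 0, "y": 0.1, "z": 2.5, "ax": 0, "ay": 0, "az": 0},
  {"fingers": 20, "x": 0, "y": 0.1, "z": 2.5, "ax": 0, "ay": 0, "az": 0},
])

```text
time: 14.32
tcp_pos: [0.494, -0.1707, 0.0837]
orientation: [-3.083, 0.001, 1.62]
ft_force: [-2.5, 0.1, 5.3]
finger_gap: 0.039
```

The force dropped as the balls clicked out, then rose on contact with the plate. A slightly firmer press makes sure it is fully home.

jog_arm([
  {"fingers": 20, "x": 0, "y": 0, "z": 1.5, "ax": 0, "ay": 0, "az": 0},
  {"fingers": 20, "x": 0, "y": 0, "z": 3, "ax": 0, "ay": 0, "az": 0},
  {"fingers": 20, "x": 0, "y": 0, "z": 3, "ax": 0, "ay": 0, "az": 0},
])

```text
time: 14.7
tcp_pos: [0.4941, -0.1705, 0.0836]
orientation: [-3.083, 0.001, 1.62]
ft_force: [-7.7, 1.6, 19.6]
finger_gap: 0.0392
```

```bash
python3 q.py .084; python3 chk.py
```

```text
[ 0.4941 -0.1705  0.0836] [-7.7  1.6 19.6] [ 0.38  1.76 -0.05] 0.039218937275388555 [-3.083e+00  1.000e-03  1.620e+00]
shift mm [-0.9 -0.8 -0.3] turn deg [0.2 0.1 0.1]
x face slope,at-35 [-1.77575549e-03 -1.59448737e+01] 177
y face [-9.02026833e-03 -1.90025015e+01] 164
x-face z hist [(-100, 0), (-96, 0), (-92, 0), (-88, 0), (-84, 0), (-80, 0), (-76, 9), (-72, 77), (-68, 25), (-64, 14), (-60, 17), (-56, 19), (-52, 17), (-48, 16), (-44, 15), (-40, 13), (-36, 13), (-32, 16), (-28, 21), (-24, 14), (-20, 19), (-16, 10), (-12, 17), (-8, 21), (-4, 16), (0, 15), (4, 21), (8, 14), (12, 19), (16, 14), (20, 14), (24, 22), (28, 44), (32, 10), (36, 0), (40, 2), (44, 0), (48, 0), (52, 0)]
```

It is at a firm stop: 24 N more push gave no motion, and TCP z=0.0836 puts the sleeve underside on the plate. I ease off, open and back out upward.

jog_arm([
  {"fingers": 20, "x": 0, "y": 0, "z": 0, "ax": 0, "ay": 0, "az": 0},
  {"fingers": 60, "x": 0, "y": 0, "z": 0, "ax": 0, "ay": 0, "az": 0},
  {"fingers": 70, "x": 0, "y": 0, "z": 0, "ax": 0, "ay": 0, "az": 0},
  {"fingers": 75, "x": 0, "y": 0, "z": 0, "ax": 0, "ay": 0, "az": 0},
])

```text
time: 15.35
tcp_pos: [0.4943, -0.1706, 0.0835]
orientation: [-3.084, 0.001, 1.62]
ft_force: [-0.8, -0.7, 0.3]
finger_gap: 0.0749
```

jog_arm([
  {"fingers": 75, "x": 0, "y": 0, "z": -15, "ax": 0, "ay": 0, "az": 0},
  {"fingers": 75, "x": 0, "y": -2, "z": -40, "ax": 0, "ay": 0, "az": 0},
  {"fingers": 75, "x": 0, "y": -5, "z": -80, "ax": 0, "ay": 0, "az": 0},
  {"fingers": 75, "x": 0, "y": -8, "z": -130, "ax": 0, "ay": 0, "az": 0},
  {"fingers": 75, "x": 0, "y": -12, "z": -180, "ax": 0, "ay": 0, "az": 0},
])

```text
time: 15.98
tcp_pos: [0.4927, -0.1703, 0.2666]
orientation: [-3.085, 0.002, 1.62]
ft_force: [1.5, 0.5, -0.3]
finger_gap: 0.0751
```

jog_arm([
  {"fingers": 75, "x": 55, "y": 0, "z": -10, "ax": 0, "ay": 0, "az": 0},
  {"fingers": 75, "x": 115, "y": 0, "z": -20, "ax": 0, "ay": 0, "az": 0},
  {"fingers": 75, "x": 170, "y": 0, "z": -20, "ax": 0, "ay": 0, "az": 0},
  {"fingers": 75, "x": 230, "y": 0, "z": -20, "ax": 0, "ay": 0, "az": 0},
  {"fingers": 75, "x": 230, "y": 0, "z": -20, "ax": 0, "ay": 0, "az": 0},
])

```text
time: 16.6
tcp_pos: [0.4819, 0.0651, 0.2876]
orientation: [-3.087, -0.0, 1.63]
ft_force: [-0.5, -0.9, 0.6]
finger_gap: 0.0751
```

```bash
python3 -c "
from p import *
from workcell import grab_frame
w=np.zeros((400,800,3),np.uint8)
st=bot.observe();print(st['time'],st['tcp_pos'],st['ft_force'])
for i,n in enumerate(('side','top')):
  f=grab_frame(n);P=cloud(f);np.savez(n+'9.npz',**f)
  q=P.reshape(-1,3);d=np.linalg.norm(q[:,:2]-post,axis=1)<.04
  k=q[d&(q[:,2]>.108)&(q[:,2]<.124)&(np.linalg.norm(q[:,:2]-post,axis=1)>.013)];print(n,'sleeve top z',len(k),np.median(k[:,2]),'post top',q[d][:,2].max(),'centre',k[:,:2].mean(0))
  c=proj(f,[[.497,-.171,.09]])[0].astype(int)
  w[:400,400*i:400*i+400]=cv2.resize(f['frame'][c[1]-30:c[1]+30,c[0]-30:c[0]+30],(400,400),interpolation=2)
cv2.imwrite('pics/m9.png',w)
cv2.imwrite('pics/side9.png',load('side9.npz')['frame'])"
```

```text
16.6 [0.48189937 0.06509401 0.28760248] [-0.46532091 -0.88408997  0.61775705]
side sleeve top z 114 0.11365160781995035 post top 0.13583223356604587 centre [ 0.49571631 -0.1724856 ]
top sleeve top z 144 0.11460904223338586 post top 0.1377902911964127 centre [ 0.49944991 -0.17075992]
```

View pics/m9.png

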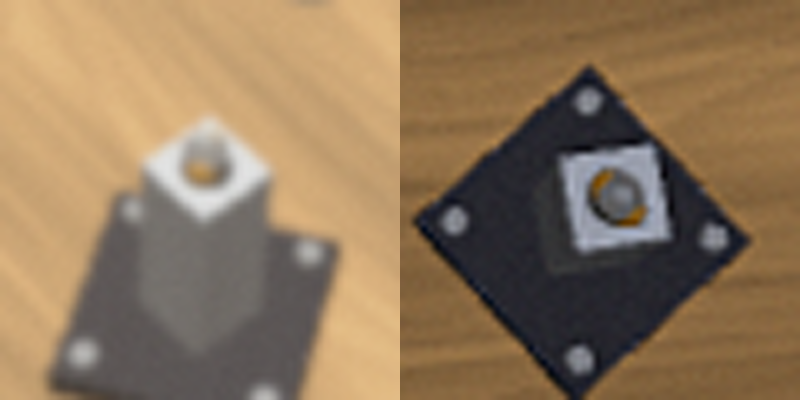

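View pics/side9.png

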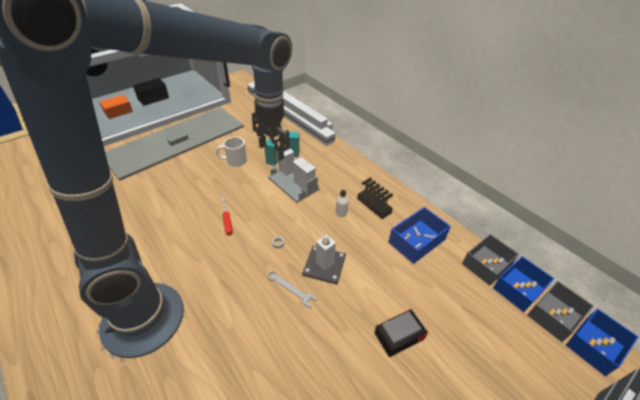

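The left crop shows the sleeve upright on the plate (top at (205,170)). The right crop shows both brass balls out above its rim, at (605,183) and (632,213). In the side frame the sleeve is at (325,248), and the bars, bottle, mug, battery and ring are where they were. Top face depth is 0.114–0.115 m, as expected when home. I hand the job in.

```bash
python3 -c "
from workcell import bot; print(bot.close_job())"
```

```text
the job is handed in; nothing more can be done
None
```

The job is done and handed in, with the last robot clock reading at 16.6 s of the 64 s allowed. I tipped the bored block (second from the left, rack y = +20.5 mm) onto the front rest and lifted it out. I then slid it, same end up, over the post, pressed it past the balls onto the base plate, and released it.

**Last checks:**
- **Seating:** Pressing about 24 N harder gave no further travel. The sleeve's top face measures 114–115 mm above the table (115 mm expected when home), and the post top 136–138 mm (135 mm nominal).
- **Balls:** Both brass balls show above the sleeve's upper rim in the top view.
- **Rest of the scene:** The bottle, mug, battery and ring look unmoved in the final side view. The bars are partly behind the gripper there, but an earlier view after the lift showed all three standing. The gripper was open and clear of everything.
- **Disagreement:** The two cameras differ by about 4 mm on the sleeve's centre, probably because each sees only part of the top face. No check failed.

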